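# Stack cedar box boards and hold the moisture meter on the mark

## Task

One cedar box board alone is too thin for the moisture meter to read, so stack the three squarely into one pile on the bench, edges flush, the two plain ones below and the one with the pencilled mark on top, mark up. Then take the meter out of its holder and hold it upright on the pile with its sensor pad centred on the mark, the pad's long side along the board's length, pressed lightly so that the sprung pad goes about half-way in. Finish while still holding the meter there like that, and leave everything else on the bench where it is.

Things in the scene. Friction and masses are not known exactly. Their poses are not given: they have to be found in the camera images.
- board_a_center (a point): centre (half-way up) of a plain cedar box board, a flat light-wood slat 160 x 56 x 10 mm, about 45 g, lying flat on the bench. x along its length (and grain), y across its 56 mm width, z up. It is one of two plain boards that are alike
- board_a: the same plain board; origin at the centre of its underside, same axes
- board_b_center (a point): centre (half-way up) of the other plain cedar board, same size and axes
- board_b: the same second plain board; origin at the centre of its underside
- board_m_center (a point): centre (half-way up) of the marked cedar board, same size and axes as the plain ones; a pencilled cross (arms 42 mm long over all) in a 28 mm circle is drawn on its upper face, 35 mm from the board's centre towards its +x end
- board_m: the same marked board; origin at the centre of its underside
- mark (a point): the middle of the pencilled cross, on the upper face of the marked board; axes as the board
- meter_grip (a point): where to hold the moisture meter: on its middle line, 60 mm above the underside of its body. Upright grey instrument, about 190 g, display on top; body 46 mm (x) x 30 mm (y) x 95 mm high (z up), flat sides, so 35 mm stand above this point; grip across the 30 mm. In the holder this point is 100 mm above the bench
- meter: the moisture meter; origin at the centre of the underside of its body, axes as for meter_grip
- pad_face (a point): centre of the flat lower face of the meter's sensor pad, a black block 32 mm (meter's x) x 18 mm (meter's y) x 8 mm; it is on the meter's middle line, 85 mm below meter_grip when the pad is fully out
- meter_pad (a joint): how far the sprung pad is pushed up into the meter (m): 0 fully out, 0.010 at its stop. The spring needs about 1 N to start and 0.4 N more per mm: about 3 N half-way, 5 N at the stop
- holder: white holder, fixed to the bench, in which the meter stands upright: foot 84 x 66 x 8 mm, pocket outside 62 x 46 mm, rim 65 mm high, 2 mm play. The lower 25 mm of the body sit in the pocket, on ledges 40 mm above the bench, the pad hanging free: lift the meter at least 55 mm straight up to clear it. Origin centre of underside; axes as the meter's
- pot: paste pot, an amber glass jar with steel lid, 66 mm across, 68 mm high; origin at the centre of its underside. Not to be moved
- roll: roll of paper band standing on its flat end, 76 mm across, 30 mm high, 26 mm bore; origin at the centre of its underside. Not to be moved
- pencil: flat carpenter's pencil, 146 x 11 x 7 mm along its x; origin near its middle, underside. Not to be moved
- cigar: single box-pressed cigar with a band, 125 x 16 x 16 mm along its x; origin at the centre of its underside. Not to be moved
- bundle: paper-banded bundle of fifteen cigars lying down, 86 x 130 (its y) x 53 mm; origin at the centre of its underside. Not to be moved
- gauge: ring gauge, a dark wooden plate 130 x 70 x 8 mm with four holes and a stub handle at its +x end; origin at the centre of the plate's underside. Not to be moved
There are look-alikes about, which are no part of the job. Leave any grey or pink look-alike of the board_b alone.

How it is judged:
On the way, in this order (a step that is already met when the one before it is completed fails the run):
1. the two plain boards lie squarely one on the other on the bench, let go (horizontal distance between board_a_center and board_b_center below 0.006 m and angle between the x axis of board_a_center and the x axis of board_b_center, either way round below 0.08 rad and ((height (world z) of board_a_center below 0.008 m and height (world z) of board_b_center between 0.012 and 0.018 m) or (height (world z) of board_b_center below 0.008 m and height (world z) of board_a_center between 0.012 and 0.018 m)) and contact force between the fingers and board_a below 0.05 N and contact force between the fingers and board_b below 0.05 N and contact force between the fingers and board_m below 0.05 N), for 0.2 s.
2. the marked board lies squarely on both, mark up, let go: the pile of three is complete (all of step 1 and horizontal distance between board_m_center and board_a_center below 0.006 m and angle between the x axis of board_m_center and the x axis of board_a_center, either way round below 0.08 rad and horizontal distance between board_m_center and board_b_center below 0.006 m and angle between the x axis of board_m_center and the x axis of board_b_center, either way round below 0.08 rad and height (world z) of board_m_center between 0.022 and 0.028 m and angle between board_m_center's own z axis and vertical below 0.06 rad), for 0.2 s.
At the end, for the whole second after the job is handed in: Pile of three, marked board on top, mark up: centres within 6 mm, directions 0.08 rad, let go. Meter gripped, off its holder, still, upright within 0.09 rad, pad within 8 mm of the mark, along the board within 0.15 rad, pad 2 to 8 mm in, pushing on the board with 0.8 to 8 N (all of step 2 and horizontal distance between pad_face and mark below 0.008 m and angle between meter's own z axis and vertical below 0.09 rad and angle between the x axis of meter and the x axis of board_m_center, either way round below 0.15 rad and value of joint meter_pad between 0.002 and 0.008 m and contact force between meter and board_m between 0.8 and 8 N and contact force between the fingers and meter above 2 N and contact force between meter and holder below 0.05 N and linear speed of meter below 0.02 m/s); the arm keeps its last pose, push and grip.
It fails at once if the meter was pressed hard (over 15 N) on the marked board (contact force between meter and board_m above 15 N).
It fails at once if another thing on the bench (pot, roll, pencil, cigar, bundle or ring gauge) was moved over 30 mm (distance of any of pot, roll, pencil, cigar, bundle, gauge from where it was at the start of the episode above 0.03 m).
It also fails if it takes over 72 s, if anything falls off the work surface, if the arm or the gripper's body presses on something with over 40 N, if the wrist force passes 120 N, or if a joint passes its speed limit or range.

## Robot

A 7-joint arm with a two-finger parallel gripper is mounted at the origin on the work surface. World frame = base frame: x ahead of the robot, y to its left, z up, the work surface at z = 0. Lengths are in m, angles in rad, forces in N, time in s.
With the tool pointing down it reaches from about 0.425 to 0.875 m from the base axis. Payload 4.7 kg.
Tool frame: the origin (TCP) lies midway between the tips of the shut fingers; the grasp point (between the pads) lies 19 mm behind it; y points along the fingers, x is the direction in which the jaws open and shut, and the axes are right-handed (so a half turn about y gives the same grasp; the last joint's range is limited). The gripper opens to 87 mm and grips with 3 to 60 N. Pads are 19 mm wide; open, the fingers measure 117 mm over their backs; the gripper's body (75 mm by 190 mm) begins 51 mm behind the grasp point.
Start: joints at [1.283, 0.321, -0.07, 1.45, 0.023, 1.371, -0.057], TCP at [0.193, -0.621, 0.223] pointing down, gripper open.
Joint ranges: [-2.86, 2.86], [-0.3, 2.09], [-1.38, 1.24], [0.06, 2.45], [-1.56, 4.7], [0.09, 2.05], [-2.69, 2.69]. Speed limits (rad/s): [2.57, 2.57, 3.14, 3.14, 3.14, 3.14, 3.14].

## Interface

Orientations are given as a unit quaternion [x, y, z, w].
In Python, from bench import manip gives the robot as it stands.
- The arm moves only by the tool play_rows, never from a script. Its argument "steps" is a list of rows, each a list of 7 numbers: the shift along the world's x, y, z in m, then the turn, a rotation vector about the world's x, y, z in degrees, then the opening, from 0 (shut) to 1 (fully open). A call has exactly 8 rows; each row shifts and turns the pose as measured when the row begins; what a row does not reach is not made up. A row lasts 1/8 s, in which the tool goes at most 62.5 mm and 10.7 degrees, less where a joint would pass 70% of its speed; a pose out of reach is approached as far as the arm can. A call with a gripper value outside its range is refused whole. The fingers move at their own pace and stop on an object; the grip force is fixed at half the most. Time passes only in rows, so rows that do not move let the fingers close, or fill a call up. It gives the time, the measured TCP pose, the force and the opening at its end, in the units of the state.
- manip.get_obs(): the state, without advancing time (a new reading comes with each control period).
- manip.grab_frame(name): name is "side" or "top"; returns a dict with "img" (400x640x3 uint8, red, green, blue), "range_z" (400x640 float32, m along the optical axis (not along the pixel's ray), 0 where there is no reading), "intrinsics" (3x3 intrinsics, pixels), "camera_from_world" (4x4, takes a point from world to camera coordinates). Camera axes: x right, y down, z forward; pixel columns grow to the right and rows downward; lengths in m; the calibration is good to about 2 mm. A picture is of the moment at which its call begins.
- manip.close_job(): hands the job in, once; it reports no verdict.
Trained networks look in a picture, given as the dict that the camera call returned (one of the last four; its "shot" number tells which), for a name from the list of things; names that differ only in an ending like _2 or _b are one class to them, and where a whole thing is asked for, a point or a joint stands for the part that bears it (a point fixed in the world has none). Each returns a list of dicts, best first, with "confidence" (0 to 1); they miss things now and then, are a little off and sometimes report something else, mostly with a low value. They report only what shows in the picture. A call takes as long as a camera call. They do not tell look-alikes from the thing itself.
- manip.outline_of(label, picture): "region" (400x640 bool, what is visible of it) and "bbox" ([left, top, right, bottom] in pixels, round what is visible of it).
- manip.place_of(label, picture): "point" ([column, row] in pixels: a listed point, or the origin of a listed thing).
The state is a dict: "t": time; "q": joint angles; "joint_velocities": joint speeds; "tau": joint torques, N m; "ee_pos": TCP position; "tool_rot": TCP orientation; "force": force on the tool from outside, world axes, zero at the start; "ft_torque": the same for the moment, N m; "finger_gap": finger opening in m.
Only numpy, scipy, OpenCV 4.12 (cv2) and the standard library are available. Lean on these libraries where they do the work, as an engineer would, in place of code of your own. Each camera call takes 0.05 s, during which the arm holds its last target.

## Working session

There is one attempt and no reset: what is moved stays moved. The work goes in short steps, Python scripts to look and compute and a tool call to move; the robot and the scene stay as the last step left them, time stands still between calls to the robot, and variables do not carry over. Pictures are saved under pics/ and viewed, and the job is handed in when it is done.

Besides the shell and the picture viewer there is one more tool, called after ">>>" in YAML: its name, and indented under it one key for each argument. play_rows: Moves the arm, as the interface text tells. Its arguments: {"type":"object","properties":{"steps":{"type":"array"}},"required":["steps"]}

```bash
mkdir -p pics; ls
cat > h.py <<'E'
import numpy as np, cv2
from bench import manip
def save(img,name): cv2.imwrite('pics/'+name+'.png',img[:,:,::-1])
def world(f,mask_or_px):
    K=f['intrinsics'];T=np.linalg.inv(f['camera_from_world'])
    p=np.atleast_2d(mask_or_px).astype(float)
    z=f['range_z'][p[:,1].astype(int),p[:,0].astype(int)]
    c=np.stack([(p[:,0]-K[0,2])/K[0,0]*z,(p[:,1]-K[1,2])/K[1,1]*z,z],1)
    return c@T[:3,:3].T+T[:3,3]
def ray(f,px,h):
    K=f['intrinsics'];T=np.linalg.inv(f['camera_from_world'])
    d=T[:3,:3]@np.array([(px[0]-K[0,2])/K[0,0],(px[1]-K[1,2])/K[1,1],1]);o=T[:3,3]
    return o+d*(h-o[2])/d[2]
def pix(f,P):
    c=f['camera_from_world']@np.append(P,1);u=f['intrinsics']@c[:3];return u[:2]/u[2]
E
python3 - <<'E'
from h import *
for n in ('top','side'):
    f=manip.grab_frame(n); save(f['img'],n+'0')
    print(n,np.linalg.inv(f['camera_from_world'])[:3].round(3).tolist(),f['intrinsics'].tolist())
    for l in ['board_a','board_m','meter','holder','pot','roll','pencil','cigar','bundle','gauge']:
        for r in manip.outline_of(l,f):
            print(l,round(r['confidence'],2),r['bbox'])
print(manip.get_obs())
E
```

```text
pics
top [[-0.028, -0.995, 0.098, 0.342], [-0.999, 0.03, 0.023, -0.021], [-0.026, -0.098, -0.995, 1.271]] [[447.8145731095003, 0.0, 325.69514874716475], [0.0, 447.8145731095003, 197.9696618498081], [0.0, 0.0, 1.0]]
board_a 0.93 [394.7, 243.8, 457.1, 286.2]
board_a 0.83 [237.8, 154.0, 263.8, 214.2]
board_a 0.75 [389.8, 162.4, 424.5, 222.3]
board_a 0.7 [217.3, 240.5, 247.5, 301.6]
board_a 0.65 [355.7, 111.7, 384.1, 135.8]
board_a 0.64 [301.5, 151.6, 332.6, 209.8]
board_m 0.93 [394.7, 243.8, 457.1, 286.2]
board_m 0.83 [237.8, 154.0, 263.8, 214.2]
board_m 0.75 [389.8, 162.4, 424.5, 222.3]
board_m 0.7 [217.3, 240.5, 247.5, 301.6]
board_m 0.65 [355.7, 111.7, 384.1, 135.8]
board_m 0.64 [301.5, 151.6, 332.6, 209.8]
meter 0.6 [311.1, 111.3, 323.7, 128.9]
meter 0.35 [301.3, 151.3, 334.1, 212.8]
holder 0.94 [303.0, 111.5, 333.2, 142.7]
pot 0.72 [359.3, 112.3, 382.6, 135.3]
pencil 0.59 [284.3, 164.6, 287.5, 213.5]
cigar 0.83 [366.5, 174.2, 374.9, 213.0]
bundle 0.62 [437.0, 132.7, 489.7, 168.9]
bundle 0.48 [390.7, 163.6, 424.5, 219.1]
gauge 0.96 [174.5, 109.2, 203.4, 164.2]
gauge 0.71 [234.7, 158
[... 1087 characters left out ...]
{'t': 1.1, 'q': array([ 1.28309541,  0.32098584, -0.07011006,  1.45053493,  0.0225818 ,
        1.37080686, -0.05689331]), 'joint_velocities': array([-2.73457356e-04, -1.26621228e-03, -9.73836506e-05,  2.62054721e-04,
        2.51164350e-04,  1.55333286e-03,  1.09120941e-03]), 'tau': array([-6.52950078e-06, -4.91105032e+01, -4.03067507e-01, -3.12770855e+01,
       -6.35673758e-02,  3.35307105e-02,  2.94001222e-05]), 'ee_pos': array([ 0.1931941 , -0.6206262 ,  0.22257824]), 'tool_rot': array([ 0.56950714, -0.41913521,  0.41915403, -0.56947098]), 'force': array([-0.10475258,  0.87012544,  0.40810546]), 'ft_torque': array([0.01298247, 0.02205911, 0.01419384]), 'finger_gap': 0.08693715522110593}
```

Run:
```python
import cv2
for n,c in (('top',(90,320,150,500)),('side',(140,360,130,470))):
    i=cv2.imread(f'pics/{n}0.png'); i=i[c[0]:c[1],c[2]:c[3]]
    s=min(800/i.shape[1],600/i.shape[0]); cv2.imwrite(f'pics/{n}0c.png',cv2.resize(i,None,fx=s,fy=s,interpolation=cv2.INTER_CUBIC)); print(s)
```

```text
2.2857142857142856
2.3529411764705883
```

View pics/top0c.png

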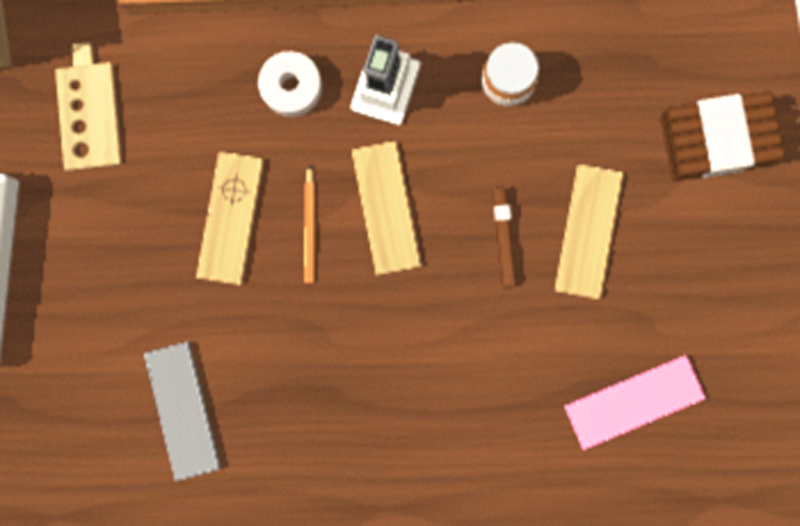

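View pics/side0c.png

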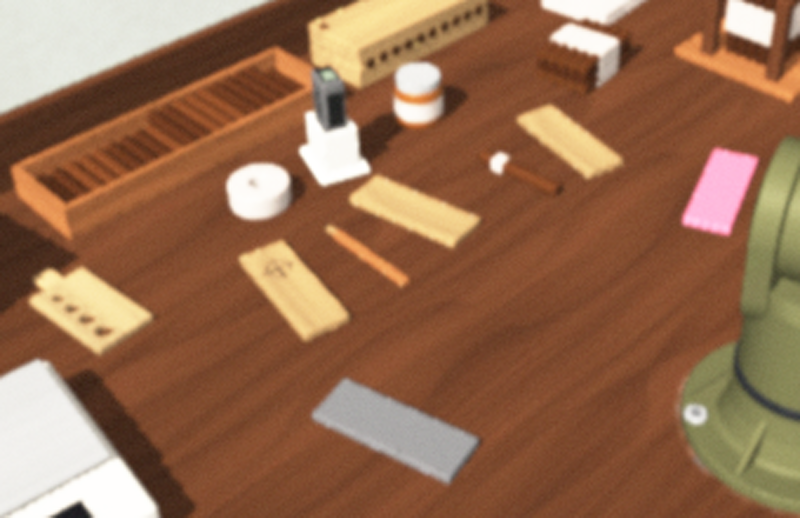

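```bash
ls pics
```

```text
side0.png
side0c.png
top0.png
top0c.png
```

```bash
cat >> h.py <<'E'
def boards(f,bbs,h,s=4,dbg=None,light=True):
    """bbs: list of l,t,r,b ; returns centre,yaw,(len,wid) by colour seg, projecting the contour to height h"""
    out=[]
    for k,(l,t,r,b) in enumerate(bbs):
        l,t,r,b=[int(v) for v in (l-5,t-5,r+6,b+6)]
        im=cv2.resize(f['img'][t:b,l:r],None,fx=s,fy=s,interpolation=cv2.INTER_CUBIC)
        g=im[:,:,1].astype(np.uint8)
        th,m=cv2.threshold(g,0,255,cv2.THRESH_OTSU)
        c=max(cv2.findContours(m,cv2.RETR_EXTERNAL,cv2.CHAIN_APPROX_NONE)[0],key=cv2.contourArea)[:,0].astype(float)
        px=(c+0.5)/s-0.5+[l,t]
        W=np.array([ray(f,p,h)[:2] for p in px])
        (cx,cy),(w,hh),a=cv2.minAreaRect((W*1000).astype(np.float32))
        if w<hh: a+=90; w,hh=hh,w
        # area moments
        cc=(W*1000).astype(np.float32).reshape(-1,1,2); M=cv2.moments(cc)
        ctr=np.array([M['m10'],M['m01']])/M['m00']
        yaw=0.5*np.degrees(np.arctan2(2*M['mu11'],M['mu20']-M['mu02']))
        out.append((ctr.round(1).tolist(),round(yaw,1),[round(cx,1),round(cy,1)],round(a,1),round(w,1),round(hh,1)))
    return out
E
python3 - <<'E'
from h import *
B={'top':[(237.8,154,263.8,214.2),(301.5,151.6,332.6,209.8),(389.8,162.4,424.5,222.3)],'side':[(231.2,241.3,278.8,282.2),(277.5,215.9,331.1,246.7),(346.9,186.5,396.1,216.6)]}
for n in B:
    f=manip.grab_frame(n)
    for o in boards(f,B[n],0.010): print(n,o)
    for l in ['mark','board_m_center','meter_grip','meter','holder','pot','roll','pencil','cigar']:
        for r in manip.place_of(l,f):
            h={'mark':.01,'board_m_center':.005,'meter_grip':.1,'meter':.04}.get(l,0)
            if r['confidence']>.3: print(n,l,round(r['confidence'],2),np.round(r['point'],1),ray(f,r['point'],h).round(4))
    if n=='top':
        # holder/meter crop, depth
        i=cv2.resize(f['img'][95:150,290:350],None,fx=10,fy=10,interpolation=cv2.INTER_CUBIC);save(i,'holdtop')
        j=cv2.resize(f['img'][150:225,225:430],None,fx=3.9,fy=3.9,interpolation=cv2.INTER_CUBIC);save(j,'boardstop')
        yy,xx=np.mgrid[105:145,300:340];P=world(f,np.stack([xx.ravel(),yy.ravel()],1))
        for lo,hi in ((.12,.15),(.05,.08)):
            Q=P[(P[:,2]>lo)&(P[:,2]<hi)]
            if len(Q)>4:print(lo,len(Q),Q.mean(0).round(4),cv2.minAreaRect((Q[:,:2]*1000).astype(np.float32)))
print(manip.get_obs()['t'])
E
```

```text
top ([511.3, 223.0], np.float64(-10.8), [511.5, 223.1], 169.2, 162.2, 57.3)
top ([518.1, 27.7], np.float64(9.6), [517.8, 27.7], 9.5, 162.1, 57.3)
top ([480.6, -222.4], np.float64(-12.9), [480.7, -222.5], 167.2, 162.1, 57.5)
top mark 0.67 [251.3 174.2] [0.5417 0.2186 0.01  ]
top board_m_center 0.77 [247.2 186.4] [0.5075 0.2317 0.005 ]
top board_m_center 0.63 [371.6 126.8] [ 0.6692 -0.13    0.005 ]
top meter_grip 0.81 [316.  117.4] [0.6755 0.0256 0.1   ]
top meter 0.65 [319.5 127.2] [0.6641 0.0189 0.04  ]
top holder 0.86 [319.4 126.6] [0.6763 0.0205 0.    ]
top holder 0.51 [278.3 126. ] [0.6823 0.1399 0.    ]
top pot 0.7 [370.9 127.1] [ 0.6697 -0.1284  0.    ]
top roll 0.57 [276.1 126.3] [0.6816 0.1464 0.    ]
top pencil 0.62 [285.4 191.5] [0.49  0.123 0.   ]
top cigar 0.74 [369.1 195.2] [ 0.472  -0.1158  0.    ]
0.12 212 [0.673  0.0236 0.1344] ((674.66845703125, 23.42879295349121), (29.381084442138672, 47.153045654296875), 70.54702758789062)
0.05 165 [0.6613 0.0206 0.0636] ((674.4048461914062, 23.814414978027344), (46.05021286010742, 62.64756774902344), 69.9791030883789)
side ([509.8, 224.1], np.float64(-11.2), [509.3, 224.1], 168.9, 171.8, 62.1)
side ([516.3, 30.4], np.float64(8.8), [516.0, 30.2], 9.4, 166.3, 69.4)
side ([478.2, -219.6], np.float64(-14.1), [477.6, -219.2], 166.5, 171.3, 67.8)
side mark 0.61 [247.9 256.7] [0.5363 0.2226 0.01  ]
side board_m_center 0.9 [253.4 261.8] [0.5141 0.222  0.005 ]
side board_m_center 0.44 [169.7 269.5] [0.6497 0.395  0.005 ]
side meter_grip 0.84 [266.7 180.4] [0.6838 0.0244 0.1   ]
side holder 0.97 [271.9 210.5] [0.6663 0.0282 0.    ]
side holder 0.72 [267.5 179.6] [ 0.8166 -0.08    0.    ]
side pot 0.61 [310.1 188.6] [ 0.6707 -0.14    0.    ]
side roll 0.56 [238.7 225.5] [0.6788 0.1466 0.    ]
side pencil 0.45 [285.5 245.8] [ 0.5073  0.1136 -0.    ]
side cigar 0.78 [349.6 214.9] [ 0.4773 -0.1196  0.    ]
2.1
```

View pics/holdtop.png

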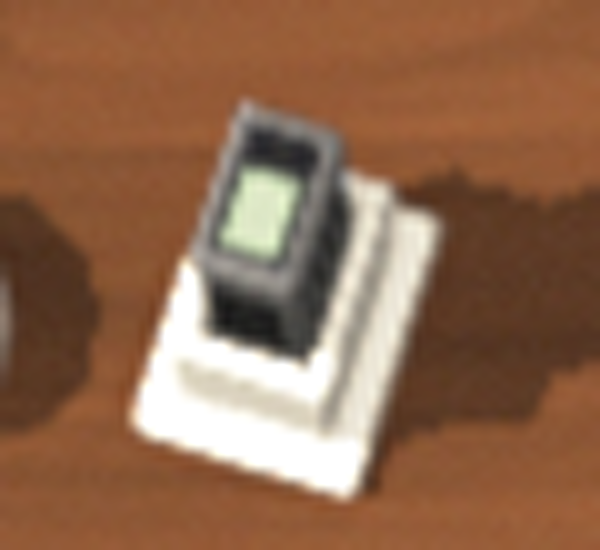

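View pics/boardstop.png

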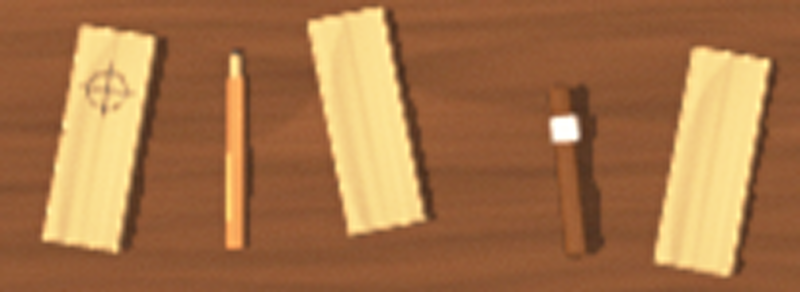

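```bash
cat >> h.py <<'E'
from scipy.spatial.transform import Rotation as R
def plan(p,jaw):
    o=manip.get_obs(); r=R.from_quat(o['tool_rot']); M=r.as_matrix()
    x=M[:,0]; cur=np.degrees(np.arctan2(x[1],x[0]))
    d=(jaw-cur+90)%180-90
    # full correction: target tool y = down, x at yaw cur+d
    a=np.radians(cur+d); X=np.array([np.cos(a),np.sin(a),0]);Y=np.array([0,0,-1.]);T=np.stack([X,Y,np.cross(X,Y)],1)
    rv=(R.from_matrix(T)*r.inv()).as_rotvec(degrees=True)
    print('t',round(o['t'],2),'pos',o['ee_pos'].round(4),'jaw',round(cur,2),'fingaxis',M[:,1].round(3),'gap',round(o['finger_gap'],4),'F',o['force'].round(1),'q',o['q'].round(2))
    print('  shift',(np.array(p)-o['ee_pos']).round(4),'rotvec',rv.round(2))
E
python3 -c "
from h import *
plan([.4806,-.2225,.12],77.1)"
```

```text
t 2.1 pos [ 0.1932 -0.6207  0.2226] jaw -72.71 fingaxis [ 0. -0. -1.] gap 0.087 F [ 0.3 -0.1 -0.9] q [ 1.28  0.32 -0.07  1.45  0.02  1.37 -0.06]
  shift [ 0.2874  0.3982 -0.1026] rotvec [ 1.000e-02 -0.000e+00 -3.019e+01]
```

>>> play_rows:
  steps:
    - [0.036,0.05,-0.01,0,0,-4,1]
    - [0.036,0.05,-0.01,0,0,-4,1]
    - [0.036,0.05,-0.01,0,0,-4,1]
    - [0.036,0.05,-0.01,0,0,-4,1]
    - [0.036,0.05,-0.01,0,0,-4,1]
    - [0.036,0.05,-0.01,0,0,-4,1]
    - [0.036,0.05,-0.01,0,0,-4,1]
    - [0.036,0.05,-0.02,0,0,-3,1]

```text
t: 3.1
ee_pos: [0.4777, -0.2235, 0.1356]
tool_rot: [0.429, -0.56, 0.566, -0.427]
force: [1.2, -1.3, -0.1]
finger_gap: 0.0874
```

```bash
python3 -c "
from h import *
plan([.4806,-.2225,.05],77.1)"
```

```text
t 3.1 pos [ 0.4777 -0.2235  0.1356] jaw -105.44 fingaxis [ 0.003 -0.009 -1.   ] gap 0.0874 F [ 1.2 -1.3 -0.1] q [ 0.74  0.14 -0.38  1.86  0.06  1.15 -1.51]
  shift [ 0.0029  0.001  -0.0856] rotvec [0.5  0.18 2.54]
```

>>> play_rows:
  steps:
    - [0.003,0.001,-0.04,0.5,0.2,2.5,1]
    - [0,0,-0.04,0,0,0,1]
    - [0,0,-0.02,0,0,0,1]
    - [0,0,-0.015,0,0,0,1]
    - [0,0,-0.01,0,0,0,1]
    - [0,0,-0.003,0,0,0,1]
    - [0,0,0,0,0,0,1]
    - [0,0,0,0,0,0,1]

```text
t: 4.1
ee_pos: [0.4862, -0.2165, 0.006]
tool_rot: [0.442, -0.549, 0.552, -0.445]
force: [0.3, -0.3, -0.3]
finger_gap: 0.0869
```

```bash
python3 -c "
from h import *
plan([.4806,-.2225,.004],77.1)
f=manip.grab_frame('side');i=cv2.resize(f['img'][140:260,290:450],None,fx=5,fy=5,interpolation=cv2.INTER_CUBIC);save(i,'b1')
"
```

```text
t 4.1 pos [ 0.4862 -0.2165  0.006 ] jaw -102.23 fingaxis [ 0.006 -0.    -1.   ] gap 0.0869 F [ 0.3 -0.3 -0.3] q [ 0.71  0.31 -0.38  1.96  0.14  0.89 -1.53]
  shift [-0.0056 -0.006  -0.002 ] rotvec [ 0.01  0.34 -0.67]
```

View pics/b1.png

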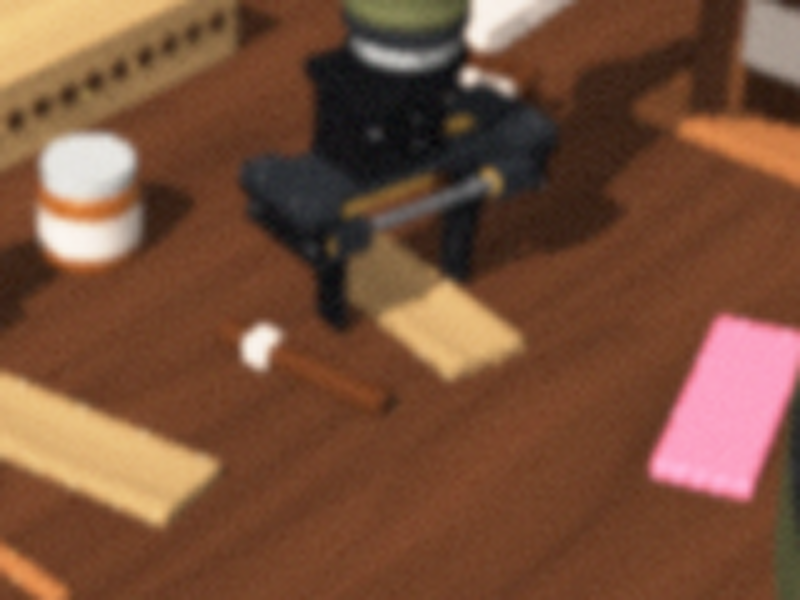

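>>> play_rows:
  steps:
    - [-0.006,-0.006,-0.002,0,0.3,-0.7,1]
    - [0,0,0,0,0,0,1]
    - [0,0,0,0,0,0,0]
    - [0,0,0,0,0,0,0]
    - [0,0,0,0,0,0,0]
    - [0,0,0,0,0,0,0]
    - [0,0,0,0,0,0,0]
    - [0,0,0,0,0,0,0]

```text
t: 5.15
ee_pos: [0.4803, -0.2234, 0.0048]
tool_rot: [0.44, -0.553, 0.554, -0.44]
force: [-0.6, 0.5, -0.0]
finger_gap: 0.0556
```

```bash
python3 -c "
from h import *
plan([.518,.0277,.07],99.5)
"
```

```text
t 5.15 pos [ 0.4803 -0.2234  0.0048] jaw -103.0 fingaxis [ 0.002 -0.001 -1.   ] gap 0.0556 F [-0.6  0.5 -0. ] q [ 0.71  0.31 -0.37  1.96  0.14  0.89 -1.53]
  shift [0.0377 0.2511 0.0652] rotvec [ 0.06  0.11 22.5 ]
```

>>> play_rows:
  steps:
    - [0,0,0.03,0,0,0,0]
    - [0,0.01,0.02,0,0,2,0]
    - [0.008,0.045,0.01,0,0,4,0]
    - [0.008,0.05,0,0,0,4,0]
    - [0.008,0.05,0,0,0,4,0]
    - [0.007,0.045,0,0,0,4,0]
    - [0.004,0.03,0,0,0,3,0]
    - [0.001,0.01,0,0,0,1,0]

```text
t: 6.15
ee_pos: [0.5158, 0.0226, 0.0667]
tool_rot: [-0.539, 0.456, -0.458, 0.54]
force: [-0.9, -0.2, -0.8]
finger_gap: 0.055
```

```bash
python3 -c "
from h import *
plan([.518,.0277,.04],99.5)
"
```

```text
t 6.15 pos [0.5158 0.0226 0.0667] jaw -80.52 fingaxis [ 0.004 -0.001 -1.   ] gap 0.055 F [-0.9 -0.2 -0.8] q [ 0.45  0.22 -0.6   1.94  0.15  1.02 -1.62]
  shift [ 0.0022  0.0051 -0.0267] rotvec [0.05 0.2  0.02]
```

>>> play_rows:
  steps:
    - [0.002,0.005,-0.015,0,0.2,0,0]
    - [0,0,-0.01,0,0,0,0]
    - [0,0,0,0,0,0,0]
    - [0,0,0,0,0,0,0]
    - [0,0,0,0,0,0,0]
    - [0,0,0,0,0,0,0]
    - [0,0,0,0,0,0,0]
    - [0,0,0,0,0,0,0]

```text
t: 7.15
ee_pos: [0.5175, 0.0223, 0.0392]
tool_rot: [0.539, -0.459, 0.46, -0.536]
force: [0.4, -0.3, -0.5]
finger_gap: 0.0553
```

```bash
python3 -c "
from h import *
plan([.518,.0277,.0148],99.5)
f=manip.grab_frame('side');i=cv2.resize(f['img'][160:280,240:400],None,fx=5,fy=5,interpolation=cv2.INTER_CUBIC);save(i,'b2')
f=manip.grab_frame('top');i=cv2.resize(f['img'][130:230,260:380],None,fx=5,fy=5,interpolation=cv2.INTER_CUBIC);save(i,'b2t')
"
```

```text
t 7.15 pos [0.5175 0.0223 0.0392] jaw -81.0 fingaxis [-0.002 -0.003 -1.   ] gap 0.0553 F [ 0.4 -0.3 -0.5] q [ 0.43  0.27 -0.59  1.96  0.18  0.97 -1.66]
  shift [ 0.0005  0.0054 -0.0244] rotvec [ 0.19 -0.09  0.5 ]
```

View pics/b2.png

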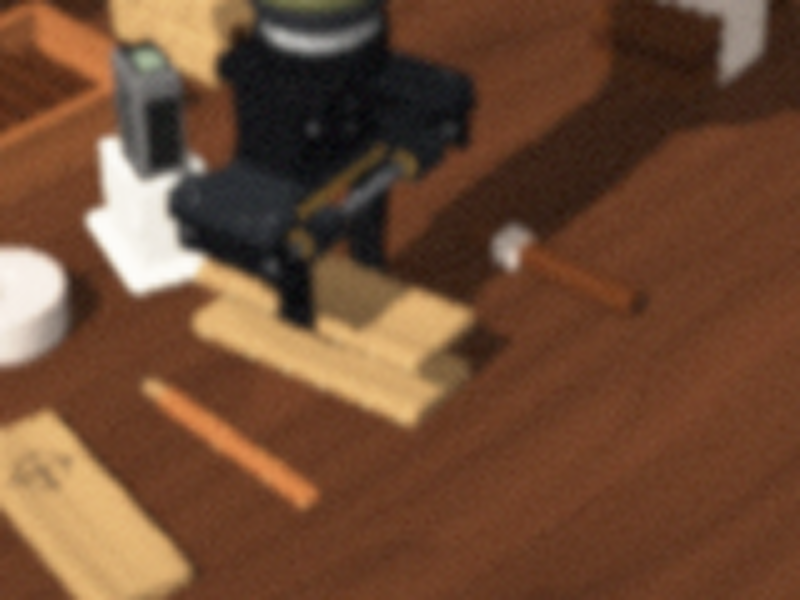

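View pics/b2t.png

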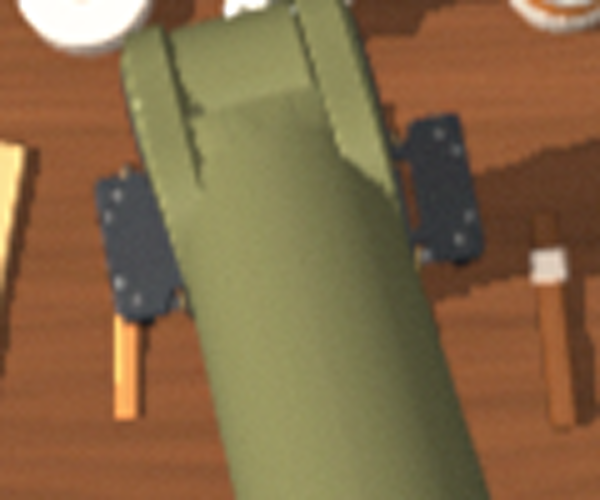

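>>> play_rows:
  steps:
    - [0.0005,0.0055,0,0.2,0,0.5,0]
    - [0,0,0,0,0,0,0]
    - [0,0,-0.01,0,0,0,0]
    - [0,0,0,0,0,0,0]
    - [0,0,0,0,0,0,0]
    - [0,0,0,0,0,0,0]
    - [0,0,0,0,0,0,0]
    - [0,0,0,0,0,0,0]

```text
t: 8.25
ee_pos: [0.5178, 0.0284, 0.0283]
tool_rot: [0.54, -0.457, 0.456, -0.54]
force: [1.3, -0.2, -0.4]
finger_gap: 0.0553
```

```bash
cat >> h.py <<'E'
def corners(c,yaw,z0):
    a=np.radians(yaw);u=np.array([np.cos(a),np.sin(a)]);v=np.array([-u[1],u[0]])
    return [np.append(np.array(c[:2])+sx*.08*u+sy*.028*v,z) for z in (z0,z0+.01) for sx,sy in ((1,1),(1,-1),(-1,-1),(-1,1))]
def overlay(f,boxes,crop,s,name):
    t,b,l,r=crop
    i=cv2.resize(f['img'][t:b,l:r],None,fx=s,fy=s,interpolation=cv2.INTER_CUBIC).copy()
    for (c,yaw,z0),col in boxes:
        P=[((pix(f,p)+.5-[l,t])*s).astype(int) for p in corners(c,yaw,z0)]
        for k in range(4):
            for a_,b_ in ((k,(k+1)%4),(4+k,4+(k+1)%4),(k,k+4)): cv2.line(i,tuple(map(int,P[a_])),tuple(map(int,P[b_])),col,1)
    save(i,name)
E
python3 -c "
from h import *
plan([.518,.0277,.0148],99.5)
o=manip.get_obs();p=o['ee_pos'];x=R.from_quat(o['tool_rot']).as_matrix()[:,0];jy=np.degrees(np.arctan2(x[1],x[0]))
f=manip.grab_frame('side')
overlay(f,[(((.518,.0277),9.5,0),(255,0,0)),((p,jy+90,p[2]-.0048),(0,0,255))],(195,255,265,345),9,'b3')
"
```

```text
t 8.25 pos [0.5178 0.0284 0.0283] jaw -80.44 fingaxis [-0.002  0.001 -1.   ] gap 0.0553 F [ 1.3 -0.2 -0.4] q [ 0.42  0.29 -0.59  1.96  0.19  0.95 -1.66]
  shift [ 0.0002 -0.0007 -0.0135] rotvec [-0.03 -0.12 -0.06]
```

View pics/b3.png

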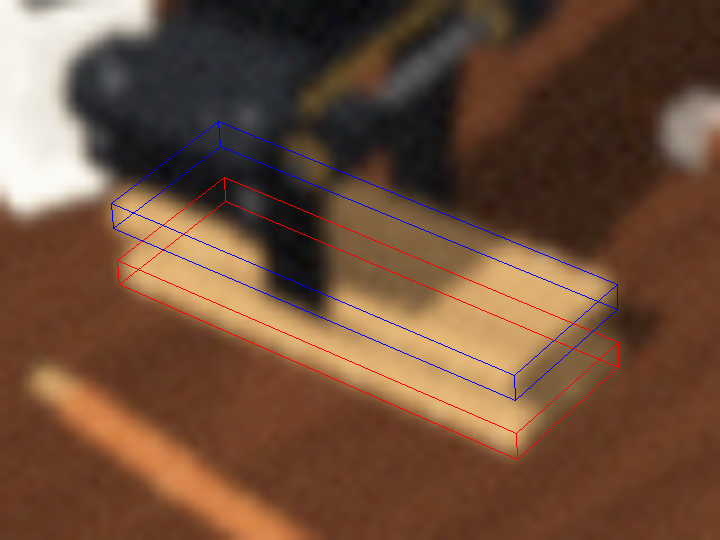

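>>> play_rows:
  steps:
    - [0,-0.0005,-0.007,0,0,0,0]
    - [0,0,-0.004,0,0,0,0]
    - [0,0,-0.001,0,0,0,0]
    - [0,0,-0.001,0,0,0,0]
    - [0,0,-0.001,0,0,0,0]
    - [0,0,0,0,0,0,0]
    - [0,0,0,0,0,0,0]
    - [0,0,0,0,0,0,0]

```text
t: 9.3
ee_pos: [0.5181, 0.0279, 0.0149]
tool_rot: [0.541, -0.457, 0.456, -0.539]
force: [-0.1, 0.3, -0.7]
finger_gap: 0.0554
```

```bash
python3 -c "
from h import *
plan([.518,.0277,.0148],99.5)"
```

```text
t 9.3 pos [0.5181 0.0279 0.0149] jaw -80.44 fingaxis [-0.002 -0.001 -1.   ] gap 0.0554 F [-0.1  0.3 -0.7] q [ 0.41  0.31 -0.58  1.97  0.21  0.92 -1.68]
  shift [-0.0001 -0.0002 -0.0001] rotvec [ 0.03 -0.13 -0.06]
```

>>> play_rows:
  steps:
    - [0,0,-0.0005,0,0,0,1]
    - [0,0,0,0,0,0,1]
    - [0,0,0,0,0,0,1]
    - [0,0,0.04,0,0,0,1]
    - [0,0.02,0.03,0,0,-2,1]
    - [0,0.05,0.01,0,0,-5,1]
    - [-0.002,0.06,0,0,0,-6,1]
    - [-0.002,0.05,0,0,0,-5,1]

```text
t: 10.3
ee_pos: [0.5149, 0.2066, 0.097]
tool_rot: [-0.456, 0.541, -0.54, 0.456]
force: [0.9, -0.0, 0.1]
finger_gap: 0.0871
```

```bash
python3 -c "
from h import *
plan([.5114,.223,.05],79)
f=manip.grab_frame('side')
overlay(f,[(((.518,.0277),9.5,0),(255,0,0)),(((.518,.0277),9.5,.01),(0,0,255))],(195,255,265,345),9,'b4')
f=manip.grab_frame('top');i=cv2.resize(f['img'][130:230,220:380],None,fx=5,fy=5,interpolation=cv2.INTER_CUBIC);save(i,'b4t')
print(boards(f,[(301.5,151.6,332.6,209.8)],.02))
"
```

```text
t 10.3 pos [0.5149 0.2066 0.097 ] jaw -99.73 fingaxis [-0.001  0.    -1.   ] gap 0.0871 F [ 0.9 -0.   0.1] q [ 0.15  0.28 -0.66  1.82  0.19  1.1  -2.32]
  shift [-0.0035  0.0164 -0.047 ] rotvec [-0.02 -0.05 -1.27]
[([517.8, 29.0], np.float64(9.6), [518.3, 29.4], 9.9, 164.6, 59.2)]
```

View pics/b4.png

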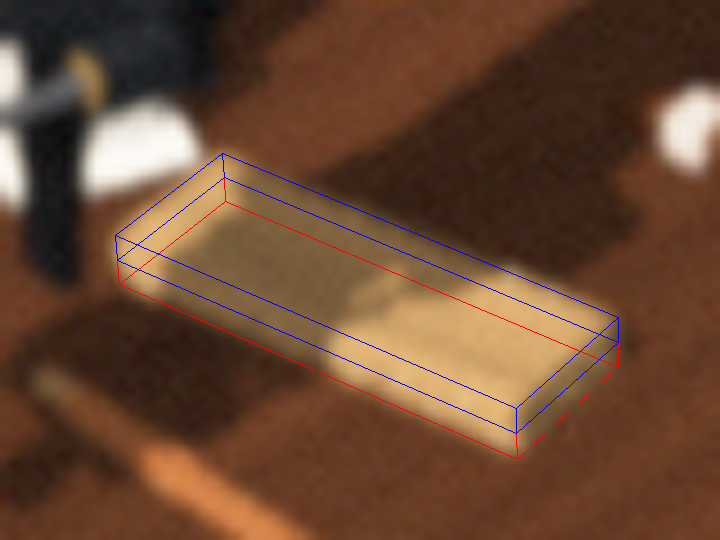

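View pics/b4t.png

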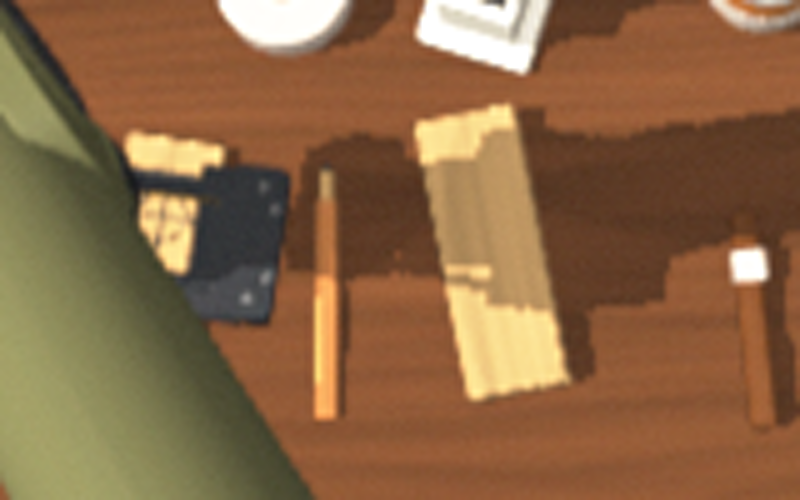

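>>> play_rows:
  steps:
    - [-0.0035,0.01,-0.01,0,0,-1,1]
    - [0,0.003,-0.03,0,0,0,1]
    - [0,0,-0.025,0,0,0,1]
    - [0,0,-0.015,0,0,0,1]
    - [0,0,-0.005,0,0,0,1]
    - [0,0,0,0,0,0,1]
    - [0,0,0,0,0,0,1]
    - [0,0,0,0,0,0,1]

```text
t: 11.4
ee_pos: [0.5121, 0.2246, 0.0122]
tool_rot: [-0.453, 0.542, -0.541, 0.457]
force: [0.2, 0.5, -0.1]
finger_gap: 0.0864
```

```bash
python3 -c "
from h import *
plan([.5114,.223,.005],79)"
```

```text
t 11.4 pos [0.5121 0.2246 0.0122] jaw -99.98 fingaxis [ 0.004  0.004 -1.   ] gap 0.0864 F [ 0.2  0.5 -0.1] q [ 0.08  0.4  -0.63  1.88  0.28  0.95 -2.42]
  shift [-0.0007 -0.0016 -0.0072] rotvec [-0.25  0.21 -1.02]
```

>>> play_rows:
  steps:
    - [-0.0007,-0.0015,-0.004,-0.2,0.2,-1,1]
    - [0,0,-0.003,0,0,0,1]
    - [0,0,0,0,0,0,1]
    - [0,0,0,0,0,0,1]
    - [0,0,0,0,0,0,0]
    - [0,0,0,0,0,0,0]
    - [0,0,0,0,0,0,0]
    - [0,0,0,0,0,0,0]

```text
t: 12.4
ee_pos: [0.5119, 0.2232, 0.0056]
tool_rot: [0.449, -0.546, 0.546, -0.45]
force: [-0.6, -0.2, -0.7]
finger_gap: 0.0554
```

```bash
python3 -c "
from h import *
plan([.518,.0277,.07],99.5)"
```

```text
t 12.4 pos [0.5119 0.2232 0.0056] jaw -101.05 fingaxis [ 0.001  0.001 -1.   ] gap 0.0554 F [-0.6 -0.2 -0.7] q [ 0.08  0.41 -0.62  1.88  0.29  0.94 -2.45]
  shift [ 0.0061 -0.1955  0.0644] rotvec [-0.06  0.06 20.55]
```

>>> play_rows:
  steps:
    - [0,0,0.04,0,0,0,0]
    - [0,-0.01,0.025,0,0,2,0]
    - [0.001,-0.04,0.01,0,0,4,0]
    - [0.002,-0.045,0,0,0,4,0]
    - [0.002,-0.045,0,0,0,4,0]
    - [0.001,-0.035,0,0,0,3.5,0]
    - [0,-0.015,0,0,0,2,0]
    - [0,-0.004,0,0,0,0.5,0]

```text
t: 13.4
ee_pos: [0.5163, 0.0242, 0.0828]
tool_rot: [-0.54, 0.455, -0.456, 0.541]
force: [-0.0, 0.0, -0.5]
finger_gap: 0.0552
```

```bash
python3 -c "
from h import *
plan([.5185,.0283,.0375],99.5)"
```

```text
t 13.4 pos [0.5163 0.0242 0.0828] jaw -80.24 fingaxis [ 0.001  0.    -1.   ] gap 0.0552 F [-0.   0.  -0.5] q [ 0.47  0.21 -0.63  1.92  0.14  1.05 -1.61]
  shift [ 0.0022  0.0041 -0.0453] rotvec [-0.02  0.06 -0.26]
```

>>> play_rows:
  steps:
    - [0.002,0.004,-0.01,0,0,-0.2,0]
    - [0,0,-0.015,0,0,0,0]
    - [0,0,-0.01,0,0,0,0]
    - [0,0,-0.005,0,0,0,0]
    - [0,0,0,0,0,0,0]
    - [0,0,0,0,0,0,0]
    - [0,0,0,0,0,0,0]
    - [0,0,0,0,0,0,0]

```text
t: 14.4
ee_pos: [0.518, 0.0324, 0.0396]
tool_rot: [-0.54, 0.456, -0.455, 0.541]
force: [0.1, -0.0, -0.8]
finger_gap: 0.0555
```

```bash
python3 -c "
from h import *
plan([.5185,.0283,.0256],99.5)"
```

```text
t 14.4 pos [0.518  0.0324 0.0396] jaw -80.23 fingaxis [ 0.     0.002 -1.   ] gap 0.0555 F [ 0.1 -0.  -0.8] q [ 0.44  0.27 -0.62  1.95  0.19  0.97 -1.66]
  shift [ 0.0005 -0.0041 -0.014 ] rotvec [-0.12  0.02 -0.27]
```

>>> play_rows:
  steps:
    - [0.0005,-0.004,-0.004,0,0,-0.3,0]
    - [0,0,0,0,0,0,0]
    - [0,0,-0.004,0,0,0,0]
    - [0,0,0,0,0,0,0]
    - [0,0,0,0,0,0,0]
    - [0,0,0,0,0,0,0]
    - [0,0,0,0,0,0,0]
    - [0,0,0,0,0,0,0]

```text
t: 15.4
ee_pos: [0.5188, 0.0279, 0.0314]
tool_rot: [-0.539, 0.457, -0.457, 0.54]
force: [0.5, -0.4, -0.1]
finger_gap: 0.0552
```

```bash
python3 -c "
from h import *
plan([.5185,.0283,.0256],99.5)
o=manip.get_obs();p=o['ee_pos'];x=R.from_quat(o['tool_rot']).as_matrix()[:,0];jy=np.degrees(np.arctan2(x[1],x[0]))
f=manip.grab_frame('side')
overlay(f,[(((.518,.0277),9.5,0.01),(255,0,0)),((p-[.0005,0,0],jy+90,p[2]-.0056),(0,0,255))],(195,255,265,345),9,'b5')
"
```

```text
t 15.4 pos [0.5188 0.0279 0.0314] jaw -80.57 fingaxis [ 0.001  0.002 -1.   ] gap 0.0552 F [ 0.5 -0.4 -0.1] q [ 0.44  0.29 -0.61  1.96  0.2   0.95 -1.67]
  shift [-0.0003  0.0004 -0.0058] rotvec [-0.11  0.06  0.07]
```

View pics/b5.png

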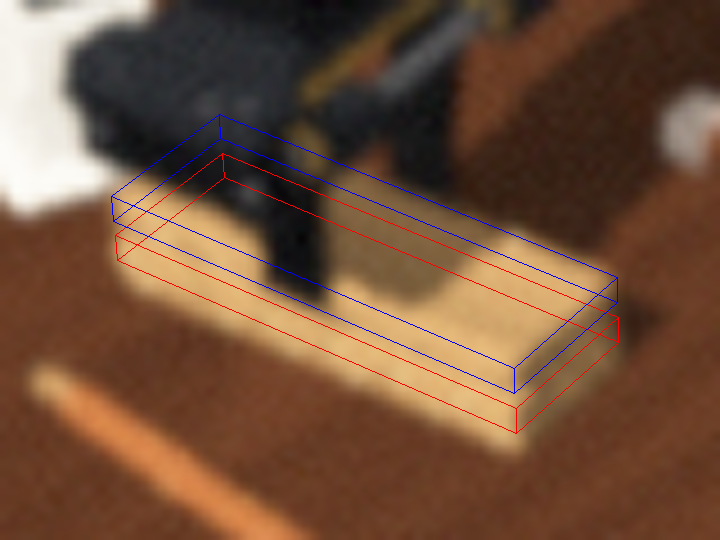

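>>> play_rows:
  steps:
    - [0,0.0003,-0.003,0,0,0,0]
    - [0,0,-0.0015,0,0,0,0]
    - [0,0,-0.001,0,0,0,0]
    - [0,0,-0.001,0,0,0,0]
    - [0,0,0,0,0,0,0]
    - [0,0,0,0,0,0,1]
    - [0,0,0,0,0,0,1]
    - [0,0,0,0,0,0,1]

```text
t: 16.45
ee_pos: [0.5191, 0.0283, 0.0255]
tool_rot: [-0.539, 0.457, -0.457, 0.54]
force: [-0.3, 0.4, -0.0]
finger_gap: 0.0778
```

```bash
python3 -c "
from h import *
plan([.6745,.0235,.22],70)"
```

```text
t 16.45 pos [0.5191 0.0283 0.0255] jaw -80.57 fingaxis [ 0.001  0.001 -1.   ] gap 0.0778 F [-0.3  0.4 -0. ] q [ 0.44  0.3  -0.61  1.96  0.21  0.94 -1.67]
  shift [ 0.1554 -0.0048  0.1945] rotvec [ -0.06   0.09 -29.43]
```

>>> play_rows:
  steps:
    - [0,0,0.02,0,0,0,1]
    - [0,0,0.045,0,0,0,1]
    - [0,0,0.05,0,0,-3,1]
    - [0.01,0,0.045,0,0,-5,1]
    - [0.04,-0.001,0.02,0,0,-6,1]
    - [0.04,-0.002,0.01,0,0,-6,1]
    - [0.035,-0.001,0,0,0,-5,1]
    - [0.02,0,0,0,0,-3,1]

```text
t: 17.45
ee_pos: [0.6656, 0.0232, 0.222]
tool_rot: [0.407, -0.578, 0.578, -0.409]
force: [-0.6, 0.4, 0.3]
finger_gap: 0.0873
```

```bash
python3 -c "
from h import *
plan([.6745,.0235,.17],70)
f=manip.grab_frame('side')
overlay(f,[(((.518,.0277),9.5,0.0),(255,0,0)),(((.518,.0277),9.5,0.02),(0,0,255))],(195,255,265,345),9,'b6')
f=manip.grab_frame('top');i=cv2.resize(f['img'][95:225,260:380],None,fx=4.5,fy=4.5,interpolation=cv2.INTER_CUBIC);save(i,'b6t')
"
```

```text
t 17.45 pos [0.6656 0.0232 0.222 ] jaw -109.57 fingaxis [ 0.003  0.002 -1.   ] gap 0.0873 F [-0.6  0.4  0.3] q [ 0.34  0.41 -0.56  1.39  0.21  1.4  -2.13]
  shift [ 0.0089  0.0003 -0.052 ] rotvec [-0.1   0.16 -0.43]
```

View pics/b6.png

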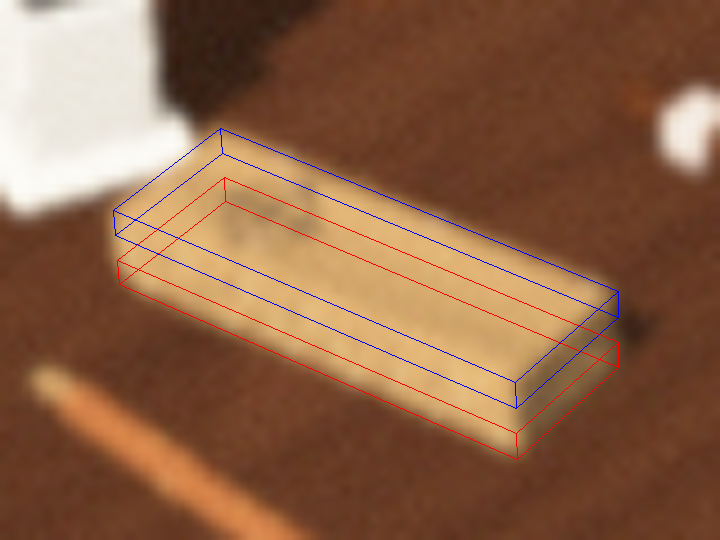

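View pics/b6t.png

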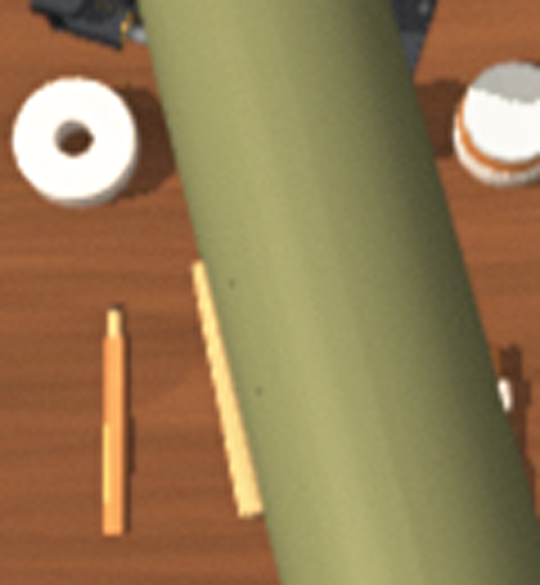

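>>> play_rows:
  steps:
    - [0.007,0,-0.02,0,0,-0.4,1]
    - [0.001,0,-0.035,0,0,0,1]
    - [0,0,-0.035,0,0,0,1]
    - [0,0,-0.025,0,0,0,1]
    - [0,0,-0.01,0,0,0,1]
    - [0,0,-0.002,0,0,0,1]
    - [0,0,0,0,0,0,1]
    - [0,0,0,0,0,0,1]

```text
t: 18.55
ee_pos: [0.6689, 0.0233, 0.0869]
tool_rot: [-0.407, 0.578, -0.577, 0.407]
force: [0.3, -0.2, -0.5]
finger_gap: 0.0869
```

```bash
python3 -c "
from h import *
plan([.6745,.0235,.081],70)
f=manip.grab_frame('side')
i=cv2.resize(f['img'][130:230,210:340],None,fx=6,fy=6,interpolation=cv2.INTER_CUBIC);save(i,'m1')
"
```

```text
t 18.55 pos [0.6689 0.0233 0.0869] jaw -109.63 fingaxis [-0.001  0.001 -1.   ] gap 0.0869 F [ 0.3 -0.2 -0.5] q [ 0.33  0.51 -0.54  1.54  0.27  1.17 -2.17]
  shift [ 0.0056  0.0002 -0.0059] rotvec [-0.06 -0.05 -0.37]
```

View pics/m1.png

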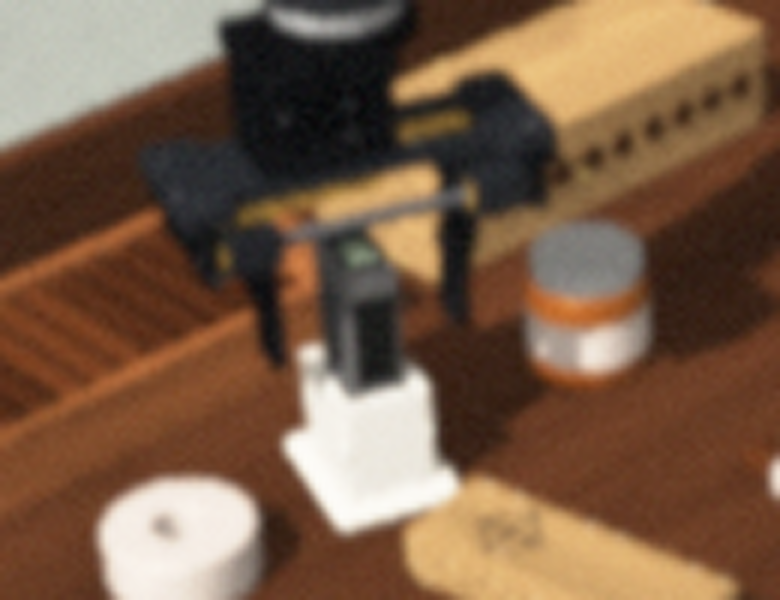

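>>> play_rows:
  steps:
    - [0.005,0,-0.005,0,0,-0.4,1]
    - [0.001,0,-0.001,0,0,0,1]
    - [0,0,0,0,0,0,1]
    - [0,0,0,0,0,0,0]
    - [0,0,0,0,0,0,0]
    - [0,0,0,0,0,0,0]
    - [0,0,0,0,0,0,0]
    - [0,0,0,0,0,0,0]

```text
t: 19.6
ee_pos: [0.6764, 0.0235, 0.082]
tool_rot: [0.405, -0.579, 0.579, -0.406]
force: [-0.1, -0.1, 0.7]
finger_gap: 0.0451
```

```bash
python3 -c "
from h import *
plan([.6745,.0235,.081],70)"
```

```text
t 19.6 pos [0.6764 0.0235 0.082 ] jaw -110.05 fingaxis [ 0.002  0.001 -1.   ] gap 0.0451 F [-0.1 -0.1  0.7] q [ 0.32  0.53 -0.53  1.52  0.28  1.17 -2.18]
  shift [-0.0019  0.     -0.001 ] rotvec [-0.06  0.1   0.05]
```

>>> play_rows:
  steps:
    - [0,0,0,0,0,0,0]
    - [0,0,0,0,0,0,0]
    - [0,0,0,0,0,0,0]
    - [0,0,0,0,0,0,0]
    - [0,0,0,0,0,0,0]
    - [0,0,0,0,0,0,0]
    - [0,0,0,0,0,0,0]
    - [0,0,0,0,0,0,0]

```text
t: 20.6
ee_pos: [0.6763, 0.0232, 0.082]
tool_rot: [0.405, -0.579, 0.58, -0.406]
force: [0.5, 0.3, -0.1]
finger_gap: 0.0298
```

```bash
python3 -c "
from h import *
plan([.6745,.0235,.081],70)"
```

```text
t 20.6 pos [0.6763 0.0232 0.082 ] jaw -110.07 fingaxis [ 0.002  0.001 -1.   ] gap 0.0298 F [ 0.5  0.3 -0.1] q [ 0.32  0.53 -0.53  1.52  0.28  1.17 -2.18]
  shift [-0.0018  0.0003 -0.001 ] rotvec [-0.05  0.09  0.07]
```

>>> play_rows:
  steps:
    - [0,0,0.01,0,0,0,0]
    - [0,0,0.02,0,0,0,0]
    - [0,0,0.025,0,0,0,0]
    - [0,0,0.025,0,0,0,0]
    - [0,0,0.02,0,0,0,0]
    - [0,0,0,0,0,0,0]
    - [0,0,0,0,0,0,0]
    - [0,0,0,0,0,0,0]

```text
t: 21.6
ee_pos: [0.6755, 0.024, 0.1893]
tool_rot: [0.404, -0.579, 0.579, -0.407]
force: [0.5, 0.4, -2.0]
finger_gap: 0.03
```

```bash
python3 -c "
from h import *
plan([.554,.0335,.15],99.5)"
```

```text
t 21.6 pos [0.6755 0.024  0.1893] jaw -110.01 fingaxis [ 0.003  0.001 -1.   ] gap 0.03 F [ 0.5  0.4 -2. ] q [ 0.33  0.44 -0.55  1.41  0.23  1.35 -2.15]
  shift [-0.1215  0.0095 -0.0393] rotvec [-0.12  0.12 29.51]
```

Lifted (2 N of weight on the wrist). Carry over the mark.

>>> play_rows:
  steps:
    - [-0.01,0.001,0,0,0,3,0]
    - [-0.025,0.002,0,0,0,5,0]
    - [-0.03,0.002,0,0,0,6,0]
    - [-0.025,0.002,0,0,0,6,0]
    - [-0.015,0.001,-0.01,0,0,5,0]
    - [-0.008,0.001,-0.015,0,0,2,0]
    - [0,0,-0.01,0,0,0,0]
    - [0,0,0,0,0,0,0]

```text
t: 22.6
ee_pos: [0.5552, 0.0325, 0.1461]
tool_rot: [0.535, -0.467, 0.462, -0.531]
force: [0.3, -1.4, -2.9]
finger_gap: 0.0298
```

```bash
python3 -c "
from h import *
plan([.554,.0335,.12],99.5)"
```

```text
t 22.6 pos [0.5552 0.0325 0.1461] jaw -82.18 fingaxis [-0.01   0.001 -1.   ] gap 0.0298 F [ 0.3 -1.4 -2.9] q [ 0.48  0.24 -0.67  1.76  0.16  1.21 -1.66]
  shift [-0.0012  0.001  -0.0261] rotvec [-0.03 -0.56  1.68]
```

>>> play_rows:
  steps:
    - [-0.001,0.001,-0.008,0,-0.6,1.7,0]
    - [0,0,-0.012,0,0,0,0]
    - [0,0,-0.008,0,0,0,0]
    - [0,0,0,0,0,0,0]
    - [0,0,0,0,0,0,0]
    - [0,0,0,0,0,0,0]
    - [0,0,0,0,0,0,0]
    - [0,0,0,0,0,0,0]

```text
t: 23.6
ee_pos: [0.556, 0.0339, 0.1173]
tool_rot: [-0.539, 0.456, -0.457, 0.541]
force: [0.8, 0.7, -2.8]
finger_gap: 0.0297
```

```bash
python3 -c "
from h import *
plan([.554,.0335,.105],99.5)
f=manip.grab_frame('side')
i=f['img'][165:255,255:345];s=6.6
i=cv2.resize(i,None,fx=s,fy=s,interpolation=cv2.INTER_CUBIC).copy()
def d(P,c):
    q=((pix(f,P)+.5-[255,165])*s).astype(int);cv2.circle(i,tuple(map(int,q)),4,c,1)
o=manip.get_obs();p=o['ee_pos']
a=np.radians(9.5);u=np.array([np.cos(a),np.sin(a)]);v=np.array([-u[1],u[0]])
d([.5525,.0335,.03],(255,0,0))
c=p[:2]-.0018*u
for sx in(1,-1):
  for sy in (1,-1):
    q=c+sx*.016*u+sy*.009*v
    d([*q,p[2]-.067],(0,0,255)); 
    q=c+sx*.023*u+sy*.015*v; d([*q,p[2]-.042],(0,255,0)); d([*q,p[2]+.053],(0,255,0))
save(i,'m2')
for l in ('pad_face','meter_grip','mark'):
  for r in manip.place_of(l,f)[:2]: print(l,r['confidence'],r['point'],ray(f,r['point'],{'pad_face':p[2]-.067,'mark':.03,'meter_grip':p[2]+.018}[l]))
"
```

```text
t 23.6 pos [0.556  0.0339 0.1173] jaw -80.41 fingaxis [ 0.004  0.001 -1.   ] gap 0.0297 F [ 0.8  0.7 -2.8] q [ 0.48  0.26 -0.67  1.8   0.18  1.14 -1.65]
  shift [-0.002  -0.0004 -0.0123] rotvec [-0.08  0.21 -0.09]
pad_face 0.37 [292.7, 211.5] [0.56130493 0.03383315 0.05027166]
meter_grip 0.87 [291.7, 189.3] [0.55050719 0.04187559 0.13527166]
meter_grip 0.58 [236.9, 225.4] [0.52627804 0.24987978 0.13527166]
mark 0.96 [294.2, 218.1] [0.5554202  0.03461395 0.03      ]
```

View pics/m2.png

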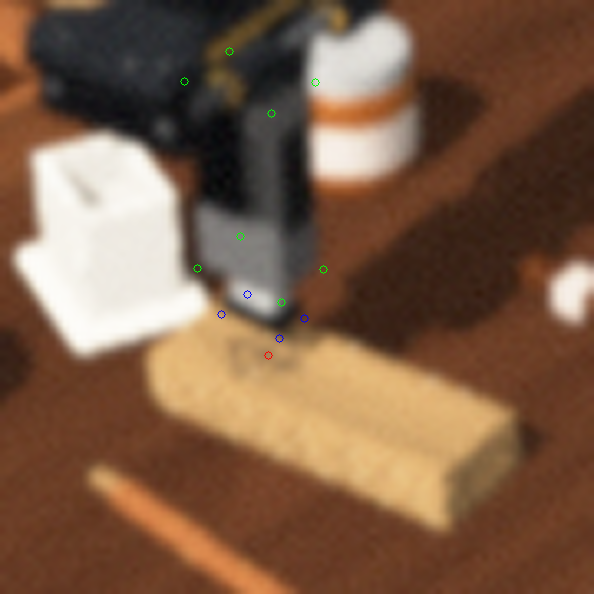

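>>> play_rows:
  steps:
    - [-0.0025,-0.0005,-0.006,0,0,0,0]
    - [0,0,-0.005,0,0,0,0]
    - [0,0,-0.001,0,0,0,0]
    - [0,0,0,0,0,0,0]
    - [0,0,0,0,0,0,0]
    - [0,0,0,0,0,0,0]
    - [0,0,0,0,0,0,0]
    - [0,0,0,0,0,0,0]

```text
t: 24.8
ee_pos: [0.5532, 0.0333, 0.1042]
tool_rot: [-0.539, 0.456, -0.457, 0.541]
force: [-0.4, 0.7, -2.3]
finger_gap: 0.03
```

```bash
cat > look.py <<'E'
import sys
from h import *
name=sys.argv[1]
plan([.554,.0335,.097],99.5)
f=manip.grab_frame('side')
np.save('side_'+name,f['img'])
l0,t0,s=270,185,10
i=f['img'][t0:t0+60,l0:l0+75]
i=cv2.resize(i,None,fx=s,fy=s,interpolation=cv2.INTER_CUBIC).copy()
o=manip.get_obs();p=o['ee_pos']
def d(P,c):
    q=((pix(f,P)+.5-[l0,t0])*s).astype(int);cv2.circle(i,tuple(map(int,q)),4,c,1)
a=np.radians(9.5);u=np.array([np.cos(a),np.sin(a)]);v=np.array([-u[1],u[0]])
d([.5525,.0335,.03],(255,0,0))
c=p[:2]
for sx in(1,-1):
  for sy in (1,-1):
    q=c+sx*.016*u+sy*.009*v
    d([*q,p[2]-.067],(0,0,255)); 
    q=c+sx*.023*u+sy*.015*v; d([*q,p[2]-.042],(0,255,0))
save(i,name)
for l in ('pad_face','mark'):
  for r in manip.place_of(l,f)[:1]: print(l,r['confidence'],r['point'],ray(f,r['point'],{'pad_face':p[2]-.067,'mark':.03}[l]))
E
python3 look.py m3
```

```text
t 24.8 pos [0.5532 0.0333 0.1042] jaw -80.41 fingaxis [ 0.003  0.001 -1.   ] gap 0.03 F [-0.4  0.7 -2.3] q [ 0.48  0.27 -0.66  1.82  0.18  1.11 -1.65]
  shift [ 0.0008  0.0002 -0.0072] rotvec [-0.08  0.19 -0.09]
pad_face 0.55 [294.3, 215.6] [0.55679159 0.0325069  0.03718837]
mark 0.69 [294.7, 216.5] [0.56023719 0.02821517 0.03      ]
```

View pics/m3.png

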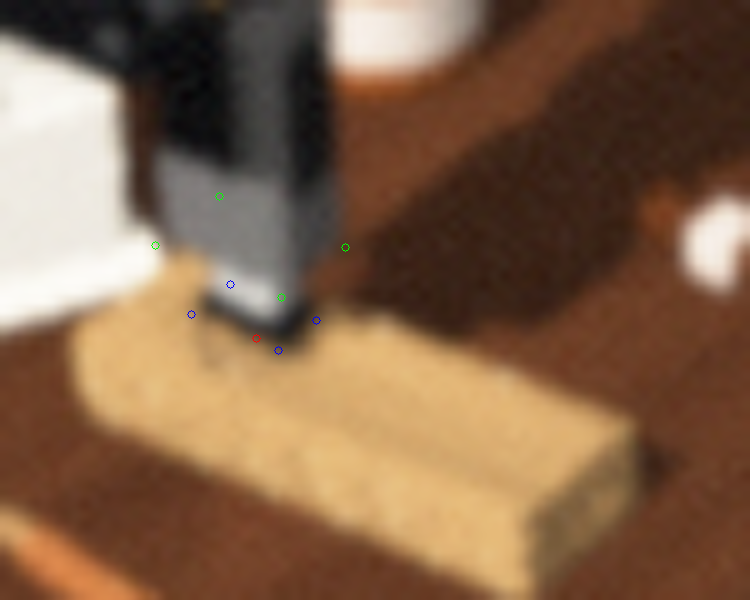

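>>> play_rows:
  steps:
    - [-0.0005,0,-0.003,0,0,0,0]
    - [0,0,-0.003,0,0,0,0]
    - [0,0,-0.001,0,0,0,0]
    - [0,0,0,0,0,0,0]
    - [0,0,0,0,0,0,0]
    - [0,0,0,0,0,0,0]
    - [0,0,0,0,0,0,0]
    - [0,0,0,0,0,0,0]

```text
t: 25.95
ee_pos: [0.5525, 0.0333, 0.097]
tool_rot: [-0.539, 0.456, -0.457, 0.541]
force: [-0.4, 0.0, -1.6]
finger_gap: 0.0299
```

```bash
python3 look.py m4; python3 -c "
from h import *
F=[]
for _ in range(1): F.append(manip.get_obs()['force'].round(2))
print(F)"
```

```text
t 25.95 pos [0.5525 0.0333 0.097 ] jaw -80.41 fingaxis [ 0.003  0.001 -1.   ] gap 0.0299 F [-0.4  0.  -1.6] q [ 0.47  0.28 -0.66  1.83  0.19  1.1  -1.66]
  shift [0.0015 0.0002 0.    ] rotvec [-0.07  0.17 -0.09]
pad_face 0.42 [295.5, 217.5] [0.55489909 0.02994851 0.02996859]
mark 0.97 [296.9, 216.1] [0.55703741 0.02240499 0.03      ]
[array([-0.04, -0.05, -1.06])]
```

View pics/m4.png

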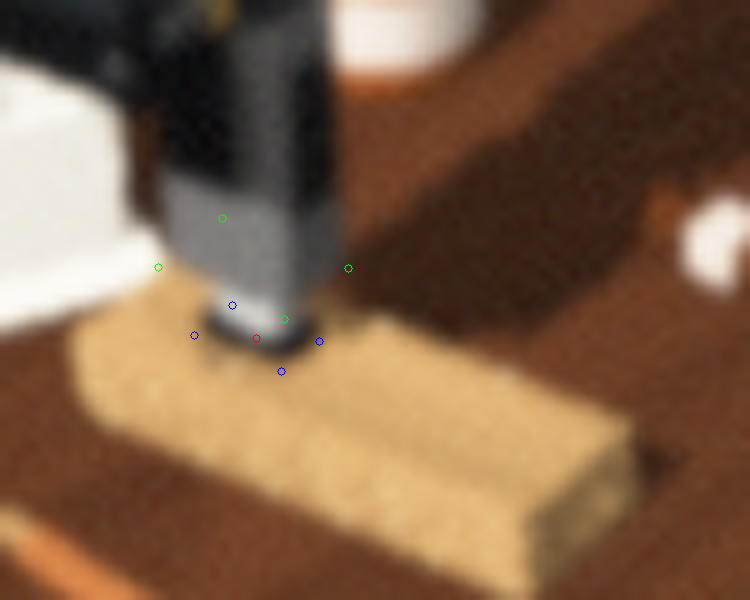

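```bash
python3 -c "
from h import *
F=[];Z=[]
for k in range(16):
    manip.grab_frame('side'); o=manip.get_obs();F.append(o['force']);Z.append(o['ee_pos'])
print(np.mean(F,0).round(2),np.std(F,0).round(2),np.mean(Z,0).round(4),o['t'])
f=manip.grab_frame('side')
fs=[manip.grab_frame('side')['img'].astype(float) for _ in range(6)]
a=np.mean(fs,0).astype(np.uint8)
i=cv2.resize(a[200:230,275:315],None,fx=19,fy=19,interpolation=cv2.INTER_CUBIC);save(i,'m5')
"
```

```text
[-0.3  -0.1  -1.04] [0.6  0.51 0.48] [0.5526 0.0333 0.097 ] 26.9
```

View pics/m5.png

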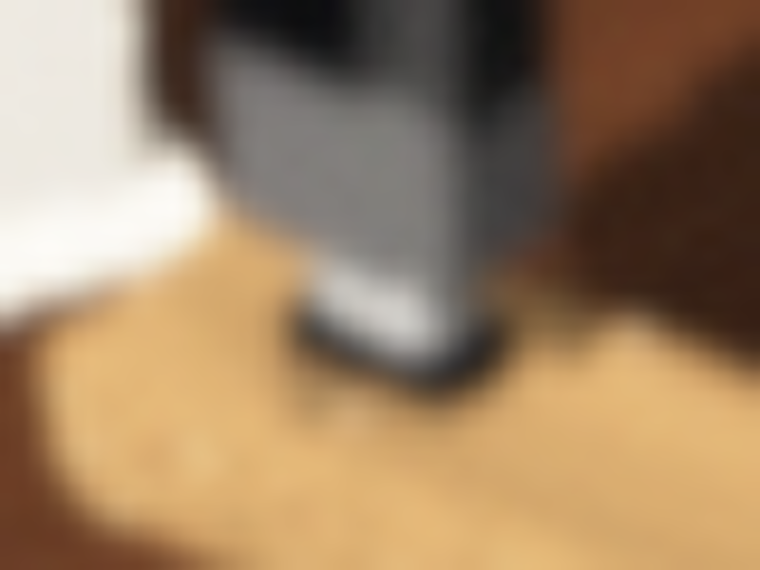

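>>> play_rows:
  steps:
    - [0,0,-0.001,0,0,0,0]
    - [0,0,-0.001,0,0,0,0]
    - [0,0,-0.001,0,0,0,0]
    - [0,0,-0.001,0,0,0,0]
    - [0,0,0,0,0,0,0]
    - [0,0,0,0,0,0,0]
    - [0,0,0,0,0,0,0]
    - [0,0,0,0,0,0,0]

```text
t: 28.25
ee_pos: [0.5526, 0.0333, 0.0932]
tool_rot: [-0.539, 0.456, -0.457, 0.541]
force: [-0.9, 0.2, 1.1]
finger_gap: 0.0297
```

```bash
cat > fz.py <<'E'
from h import *
plan([.5525,.0333,.092],99.5)
F=[];Z=[];I=[]
for k in range(14):
    I.append(manip.grab_frame('side')['img'].astype(float)); o=manip.get_obs();F.append(o['force']);Z.append(o['ee_pos'])
print(np.mean(F,0).round(2),np.mean(Z,0).round(4),o['t'],o['finger_gap'])
i=cv2.resize(np.mean(I,0).astype(np.uint8)[200:230,275:315],None,fx=19,fy=19,interpolation=cv2.INTER_CUBIC);save(i,'m6_%d'%(o['t']*10))
E
python3 fz.py
```

```text
t 28.25 pos [0.5526 0.0333 0.0932] jaw -80.41 fingaxis [ 0.003  0.001 -1.   ] gap 0.0297 F [-0.9  0.2  1.1] q [ 0.47  0.28 -0.66  1.83  0.19  1.09 -1.66]
  shift [-0.0001 -0.     -0.0012] rotvec [-0.06  0.17 -0.09]
[-0.73 -0.05  0.53] [0.5526 0.0333 0.0932] 28.95 0.029708353153834743
```

```bash
python3 -c "
from h import *
fs=[manip.grab_frame('side') for _ in range(4)]
f=fs[-1];f=dict(f);f['img']=np.mean([g['img'].astype(float) for g in fs],0).astype(np.uint8)
overlay(f,[(((.518,.0277),9.5,0.0),(255,0,0)),(((.518,.0277),9.5,0.02),(0,0,255))],(185,250,265,350),8,'fin')
f=manip.grab_frame('top');save(f['img'],'fint')
"
```

```text
(no output)
```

View pics/fin.png

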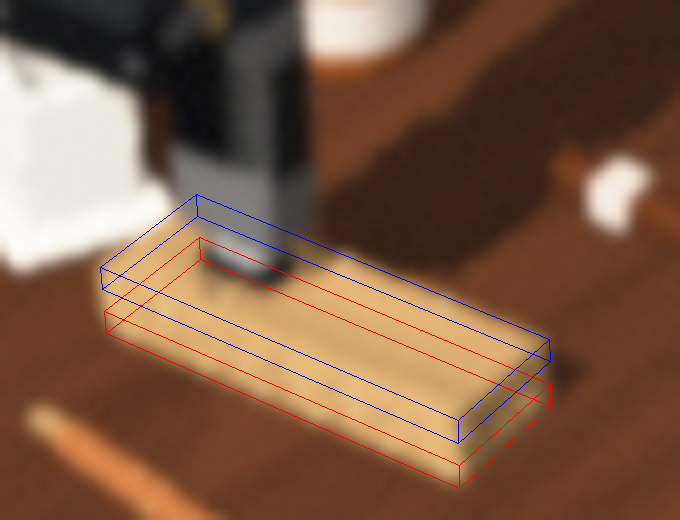

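View pics/fint.png

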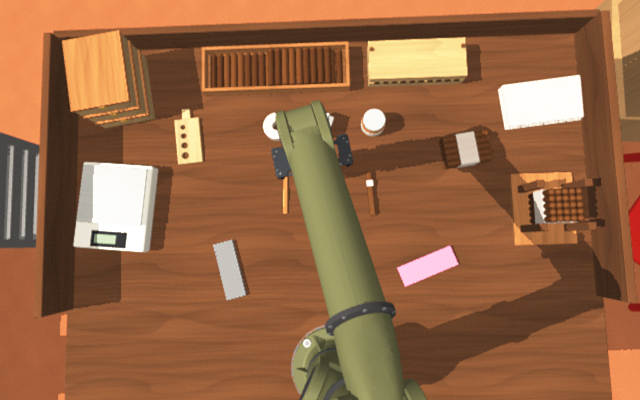

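```bash
python3 -c "
from h import *
print(manip.close_job()); print(manip.get_obs()['t'])"
```

```text
the job is handed in; nothing more can be done
None
the job is handed in; nothing more can be done
```

I built the pile and handed the job in at about t = 29 s, with the arm still holding the meter on the mark. No verdict is reported, so the figures below are my own last checks.

- **Pile:** I set the second plain board and then the marked board, mark up, on the middle plain board where it lay. In the side view all three edges matched the expected outline to about 1–2 mm, and the pile did not shift when the meter pressed on it.
- **Press on the mark:** The wrist force changed by about 2.9 N from hanging free to pressed. With the 3.8 mm I lowered after contact, that puts the pad roughly 4.5–5 mm in, about half-way.
- **Meter pose:** The grip gap was 29.7 mm, the tool stood within about 0.2° of vertical, and its direction was within 0.1° of the board's length.
- **Centring on the mark:** Pad corners seen in the side view fell within about 1–1.5 pixels (about 2–3 mm) of where they should be for a centred pad.
- **Bench:** The other things, including the grey and pink look-alikes, looked unmoved in the last top picture. The roll and holder were partly hidden by the arm there.

**Disagreements:**
- The trained network's mark position wandered up to about 12 mm across the board once the pad partly covered the mark. I used the board geometry and an earlier, uncovered view of the mark instead.
- The top camera could not check the finished pile because the arm blocked it.

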